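Set the length stop of a tube-cutting jig and adjust its clamp screw

ROBOT

A 6-joint arm with a two-finger parallel gripper is mounted at the origin on the work surface. World frame = base frame: x ahead of the robot, y to its left, z up, the work surface at z = 0. Lengths are in mm, angles in rad, forces in N, time in s.
With the tool pointing down it reaches from about 300 to 750 mm from the base axis. Payload 8.5 kg.
Tool frame: the origin (TCP) lies on the centre line of the jaws, within the pads' length; the fingertips stand 22 mm ahead of it and the grasp point (between the pads) lies 3 mm ahead of it; z points along the fingers, y is the direction in which the jaws open and shut (so a half turn about z gives the same grasp; the last joint's range is limited). The gripper opens to 85 mm and grips with 20 to 120 N. Pads are 22 mm wide; open, the fingers measure 114 mm over their backs; the gripper's body (76 mm by 85 mm) begins 54 mm behind the grasp point. The pads swing forward as they close: fully open they stand 13 mm farther back than shut.
Start: joints at [1.068, 0.381, 1.297, -0, 1.464, -0.215], TCP at [156.105, 527.363, 253.322] pointing down, gripper open.
Joint ranges: [-3.11, 3.11], [-0.89, 2.33], [0.22, 2.48], [-1.42, 4.56], [0.17, 2.85], [-2.88, 2.88]. Speed limits (rad/s): [2.39, 2.39, 3.14, 3.14, 3.14, 3.14].

INTERFACE

Orientations are given as a 3x3 rotation matrix whose columns are the frame's x, y, z axes.
In Python, from bench import bot gives the robot as it stands.
- The arm moves only by the shell command python3 -m creep 'ROWS'. ROWS is JSON, a list of rows, each an object of numbers: "claw": the opening in per cent of the stroke, from 0 (shut) to 100 (fully open); "tx", "ty", "tz": the shift along the tool's x, y, z in cm; "rx", "ry", "rz": the turn, a rotation vector about the tool's x, y, z in degrees. In form: [{"claw": .., "tx": .., "ty": .., "tz": .., "rx": .., "ry": .., "rz": ..}, ...]. A call has 1 to 5 rows; each row is the pose to reach, as a shift and turn from the pose commanded when the call began, along the tool's axes at that moment; what a row does not reach only later rows make up. A row lasts 1/8 s, in which the tool goes at most 62.5 mm and 10.7 degrees, less where a joint would pass 70% of its speed; a pose out of reach is approached as far as the arm can. A call with a gripper value outside its range is refused whole. The fingers move at their own pace and stop on an object; the grip force is fixed at half the most. Time passes only in rows, so rows that repeat a pose let the fingers close. It gives the time, the measured TCP pose, the force and the opening at its end, in the units of the state.
- bot.observe(): the state, without advancing time (a new reading comes with each control period).
- bot.read_camera(name): name is "scene" or "top" or "wrist"; returns the picture (400x640x3 uint8, red, green, blue); there is no depth.
- bot.camera_params(name): a dict with "fx", "fy", "cx", "cy" (pixels), "k1" (the pictures are not rectified: a ray, as slopes to the right and down, at radius r is drawn at 1 + k1 r^2 times it, then the intrinsics apply), "extrinsics" (4x4, takes a point from camera to world coordinates); the wrist camera has in their place "T_tool_cam" (4x4, takes a point from camera to tool coordinates, whose origin is the TCP and whose axes are the flange's). Camera axes: x right, y up, looking along -z (the intrinsics and any distortion apply to the point x, -y, -z); pixel columns grow to the right and rows downward; lengths in mm; the calibration is good to about 2 mm. A picture is of the moment at which its call begins: read the wrist's pose just before it. camera_params takes no time and is no camera call.
- bot.finish_job(): hands the job in, once; it reports no verdict.
The state is a dict: "clock": time; "q": joint angles; "joint_velocities": joint speeds; "joint_torque": joint torques, N m; "tcp_pos": TCP position; "orientation": TCP orientation; "ft_force": force on the tool from outside, world axes, zero at the start; "wrist_torque": the same for the moment, N m; "grip_width": finger opening in mm.
Only numpy, scipy, OpenCV 4.12 (cv2) and the standard library are available. Lean on these libraries where they do the work, as an engineer would, in place of code of your own. Each camera call takes 0.05 s, during which the arm holds its last target. There are 200 camera calls.

TASK

Set up the tube-cutting jig on the goldsmith's bench: first slide the stop block along its track until its white centre line is in line with the tip of the index clip. Then turn the thumbscrew on the bridge clockwise until it seats on the tube, and back it off a quarter turn so that the tube can still be turned. Finish while still holding the thumbscrew still between the fingers at that quarter turn, with the stop left on its mark and the other things on the bench not disturbed.

Things in the scene. Friction and masses are not known exactly. Their poses are not given: they have to be found in the camera images.
- jig: the jig: aluminium plate 110 mm (x) by 330 mm (y) by 12 mm, fixed to the bench; origin under its centre, z up, y along the stop's track and the tube. The tube (12 mm, brass) lies in a dark channel in the -y half under a steel bridge (80 mm along x, 26 mm along y, top 58 mm above the bench) centred at y = -85 mm; the stop's track is in the +y half
- stop (a joint): position of the stop block along its track in m: 0 at the end near the bridge (block centre at jig y = +20 mm), 0.11 at the far end; grows towards jig +y. Slides with about 2 N friction and stays where it is left
- stop_top (a point): centre of the top face of the stop block's grip, where a white line crosses it along jig x. The grip is a dark steel block 26 mm (x) by 20 mm (y) by 37 mm high, top 70 mm above the bench, on a foot 40 by 34 mm whose top is 33 mm above the bench; a short pin points from the foot to the tube. Axes as the jig's
- pointer_tip (a point): tip of the index clip, a small fixed steel finger (3 mm wide, 18 mm above the bench) clipped on the plate's far (+x) edge and pointing to the track; axes as the jig's. In line means the same jig y as point stop_top
- thumbscrew (a joint): angle of the thumbscrew in rad: 0 when seated (hard stop), grows as it is backed off (counter-clockwise seen from above), 1.571 = a quarter turn back from seated; at the start it is 0.7 to 2.2. It turns with about 0.06 N m friction and does not rise or sink noticeably
- screw_grip (a point): point on the vertical axis of the thumbscrew, 87 mm above the bench, in the middle of its flat upright thumb piece: 40 mm long along this point's x, 10 mm thick along its y, from 74 to 98 mm above the bench; the stem below it (12 mm across) stands on the bridge. The axes turn with the screw; seated, they are the jig's
- tin: small round steel tin, 48 mm across, 30 mm high, standing in front of the jig; origin under its centre; leave it alone
- screwdriver: screwdriver with a wooden handle, 170 mm long, lying beyond the jig; origin under its middle; leave it alone
- offcut: brass ring, 28 mm across, 12 mm high, in front of the jig; origin under its centre; leave it alone
- mandrel: slim tapered steel ring mandrel, 26 mm across its foot, 140 mm high, standing upright beyond the jig; origin under its foot; leave it alone
- flux: glass jar with black cap, 44 mm across, 70 mm high, beyond the jig; origin under its centre; leave it alone
- firebrick: pale soldering block 100 x 70 x 30 mm in front of the jig; origin under its centre; leave it alone
- ring_clamp: wooden ring clamp 120 mm long, 22 mm high, lying in front of the jig; origin under its middle; leave it alone
There are look-alikes about, which are no part of the job. Leave any orange or pink look-alike of the part that bears pointer_tip alone.

How it is judged (in metres and radians):
On the way, in this order (a step that is already met when the one before it is completed fails the run):
1. the stop block stands in line with the index clip (y of stop_top in the frame of pointer_tip between -0.004 and 0.004 m and velocity of joint stop between -0.01 and 0.01 m/s), for 0.2 s.
2. the thumbscrew is seated (value of joint thumbscrew below 0.06 rad), for 0.1 s.
At the end, for the whole second after the job is handed in: the stop block's line is within 4 mm of the index tip along the track, the thumbscrew, after having seated, stands a quarter turn (1.571 rad, within 0.25) back from seated and at rest, and the fingers still hold it (more than 2 N); the other things are within 30 mm of where they were (y of stop_top in the frame of pointer_tip between -0.004 and 0.004 m and value of joint thumbscrew between 1.32 and 1.82 rad and velocity of joint thumbscrew between -0.1 and 0.1 rad/s and contact force between the fingers and thumbscrew above 2 N and distance of each of tin, screwdriver, offcut, mandrel, flux, firebrick, ring_clamp from where it was at the start of the episode below 0.03 m); the arm keeps its last pose, push and grip.
It fails at once if another thing on the bench was shifted by more than 30 mm or knocked over (distance of any of tin, screwdriver, offcut, mandrel, flux, firebrick, ring_clamp from where it was at the start of the episode above 0.03 m or angle between any of tin, mandrel, flux's own z axis and vertical above 0.5 rad).
It also fails if it takes over 53 s, if anything falls off the work surface, if the arm or the gripper's body presses on something with over 40 N, if the wrist force passes 120 N, or if a joint passes its speed limit or range.

## Working session

There is one attempt and no reset: what is moved stays moved. The work goes in short steps, Python scripts to look and compute and a shell command to move; the robot and the scene stay as the last step left them, time stands still between calls to the robot, and variables do not carry over. Pictures are saved under pics/ and viewed, about 8 in all and at most 12, crops included, and the job is handed in when it is done.

```bash
mkdir -p pics; ls; cat > h.py <<'E'
import numpy as np, cv2
from bench import bot
def ray(name,u,v,T=None):
    p=bot.camera_params(name)
    xd=(u-p["cx"])/p["fx"]; yd=(v-p["cy"])/p["fy"]
    x,y=xd,yd
    for _ in range(30):
        s=1+p["k1"]*(x*x+y*y); x,y=xd/s,yd/s
    if T is None:
        if "extrinsics" in p: T=np.array(p["extrinsics"])
        else:
            o=bot.observe(); W=np.eye(4); W[:3,:3]=o["orientation"]; W[:3,3]=o["tcp_pos"]; T=W@np.array(p["T_tool_cam"])
    T=np.array(T); return T[:3,3],T[:3,:3]@np.array([x,-y,-1])
def onz(name,u,v,z,T=None):
    o,d=ray(name,u,v,T); return o+d*(z-o[2])/d[2]
def proj(name,P,T=None):
    p=bot.camera_params(name)
    if T is None: T=np.array(p["extrinsics"])
    c=np.linalg.inv(T)@np.append(P,1); x,y=c[0]/-c[2],-c[1]/-c[2]
    s=1+p["k1"]*(x*x+y*y); return np.array([p["cx"]+p["fx"]*x*s,p["cy"]+p["fy"]*y*s])
E
python3 - <<'E'
from h import *
o=bot.observe(); print({k:np.round(v,3).tolist() for k,v in o.items()})
for n in("top","scene"):
    im=bot.read_camera(n); cv2.imwrite(f"pics/{n}0.png",im[:,:,::-1])
    p=bot.camera_params(n); print(n,p)
print(bot.camera_params("wrist"))
E
```

```text
pics
{'clock': 0.0, 'q': [1.068, 0.381, 1.298, 0.0, 1.464, -0.215], 'joint_velocities': [-0.002, -0.001, 0.001, 0.002, -0.002, 0.0], 'joint_torque': [0.0, -44.847, -23.127, -0.0, 0.005, 0.0], 'tcp_pos': [155.986, 527.149, 252.683], 'orientation': [[-0.959, 0.284, -0.001], [0.284, 0.959, -0.001], [0.0, -0.001, -1.0]], 'ft_force': [0.875, 0.375, 0.369], 'wrist_torque': [-0.01, -0.053, -0.033], 'grip_width': 85.506}
top {'fx': 484.03607974089755, 'fy': 484.03607974089755, 'cx': 318.3890315462141, 'cy': 194.62702769938372, 'k1': -0.09354501464357623, 'extrinsics': array([[ 2.87352467e-02,  9.98283876e-01, -5.10253766e-02,
         5.12901228e+02],
       [-9.99579147e-01,  2.89006392e-02,  2.50637431e-03,
         4.01434418e+01],
       [ 3.97673906e-03,  5.09318811e-02,  9.98694212e-01,
         9.28296889e+02],
       [ 0.00000000e+00,  0.00000000e+00,  0.00000000e+00,
         1.00000000e+00]])}
scene {'fx': 362.7767298976696, 'fy': 362.7767298976696, 'cx': 316.21080663436715, 'cy': 200.06977704341358, 'k1': -0.05178640823204041, 'extrinsics': array([[-2.61113635e-01, -6.35334666e-01,  7.26752731e-01,
         1.02187546e+03],
       [ 9.65289717e-01, -1.76495818e-01,  1.92522696e-01,
         1.83954967e+02],
       [ 5.95247492e-03,  7.51797239e-01,  6.59367485e-01,
         5.06145768e+02],
       [ 0.00000000e+00,  0.00000000e+00,  0.00000000e+00,
         1.00000000e+00]])}
{'fx': 313.4942541582724, 'fy': 313.4942541582724, 'cx': 320.2093445898065, 'cy': 202.63352120509253, 'k1': -0.023707762370845594, 'T_tool_cam': array([[-3.26545165e-05,  9.47922108e-01,  3.18502238e-01,
         8.26724904e+01],
       [ 9.99999993e-01,  6.62996065e-05, -9.47947701e-05,
        -3.36232882e-01],
       [-1.10974631e-04,  3.18502233e-01, -9.47922104e-01,
        -1.20490498e+02],
       [ 0.00000000e+00,  0.00000000e+00,  0.00000000e+00,
         1.00000000e+00]])}
```

View pics/top0.png

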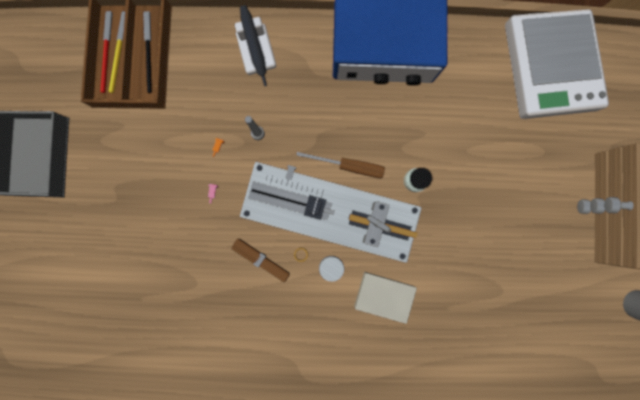

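View pics/scene0.png

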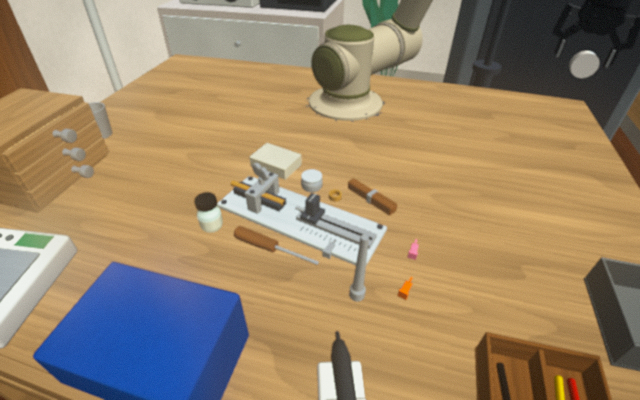

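The top view shows the jig with plate corners near (258,163), (420,207), (406,261) and (241,215). There are three index-clip candidates: steel on the plate edge (290,172), orange (217,147) and pink (212,190). The steel one fits, because it is clipped on the +x edge and points at the track. I'll enlarge it to confirm.

```bash
python3 - <<'E'
import cv2
im=cv2.imread("pics/top0.png")[135:275,205:435]
cv2.imwrite("pics/c1.png",cv2.resize(im[20:,25:],None,fx=3.9,fy=3.9,interpolation=cv2.INTER_CUBIC))
E
```

```text
(no output)
```

View pics/c1.png

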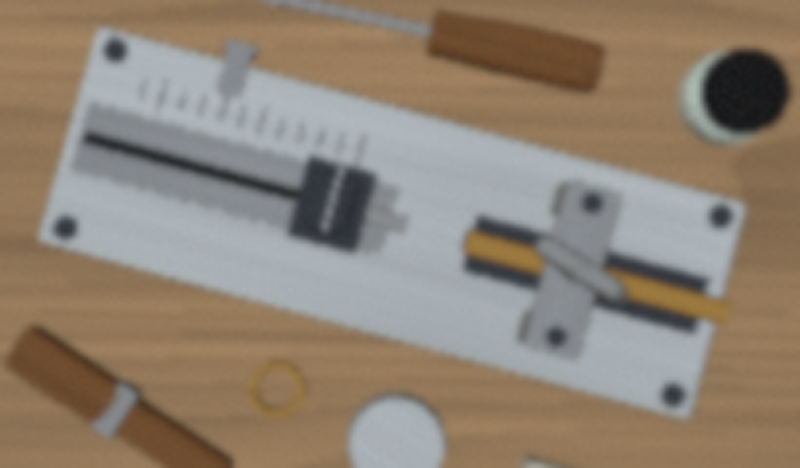

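The crop confirms the steel clip. In crop pixels its tip is at about (229,95), the stop's white line is centred at (334,199), and the thumb piece runs (540,242) to (625,295).

```bash
cat >> h.py <<'E'
def jig():
    f=lambda a,z:onz("top",(a[0]+.5)/3.9-.5+230,(a[1]+.5)/3.9-.5+155,z)
    return f
E
python3 - <<'E'
from h import *
f=jig()
C=np.array([f(a,12) for a in[(98,28),(745,205),(690,418),(40,240)]]); print(np.round(C,1).tolist())
print("sizes",[np.linalg.norm(C[i]-C[(i+1)%4]).round(1) for i in range(4)])
o=C.mean(0); yv=(C[0]+C[3]-C[1]-C[2])[:2]; yv/=np.linalg.norm(yv); xv=np.array([yv[1],-yv[0]])
print("origin",o.round(1),"y",yv.round(4),"yaw deg",np.degrees(np.arctan2(xv[1],xv[0])).round(2))
J=lambda P:(np.round([(P-o)[:2]@xv,(P-o)[:2]@yv],1).tolist(),P.round(1).tolist())
for n,a,z in[("tip",(229,95),18),("line",(334,199),70),("thumb",(582,268),98),("t1",(540,242),98),("t2",(625,295),98)]: print(n,J(f(a,z)))
d=f((540,242),98)-f((625,295),98); jd=np.array([d[:2]@xv,d[:2]@yv]); print("screw deg",np.degrees(np.arctan2(jd[1],jd[0])), np.linalg.norm(jd))
print(J(onz("top",262,258,22)),J(onz("top",331,268,30)), J(onz("top",252,122,140)),J(onz("top",420,178,70)))
E
```

```text
[[618.8, 160.8, 12.0], [541.4, -157.3, 12.0], [437.3, -132.6, 12.0], [514.6, 185.4, 12.0]]
sizes [np.float64(327.4), np.float64(107.0), np.float64(327.3), np.float64(107.1)]
origin [528.   14.1  12. ] y [0.2362 0.9717] yaw deg -13.66
tip ([38.4, 93.0], [587.3, 95.4, 18.0])
line ([1.9, 30.2], [537.0, 43.0, 70.0])
thumb ([0.7, -83.4], [509.0, -67.1, 98.0])
t1 ([6.9, -62.5], [519.9, -48.3, 98.0])
t2 ([-5.8, -104.8], [497.6, -86.4, 98.0])
screw deg 73.34307909149092 44.11310149437079
([-117.4, 100.8], [437.7, 139.7, 22.0]) ([-100.5, -27.9], [423.7, 10.7, 30.0]) ([105.5, 166.6], [669.9, 151.0, 140.0]) ([99.0, -137.3], [591.8, -142.7, 70.0])
```

```bash
R='{"claw":100,"tx":-50.3,"ty":-35.6,"tz":5.0,"rz":-2.8}'; python3 -m creep '[{"claw":100,"tx":-50.3,"ty":-35.6,"tz":5.0,"rz":-2.8},{"claw":100,"tx":-50.3,"ty":-35.6,"tz":5.0,"rz":-2.8},{"claw":100,"tx":-50.3,"ty":-35.6,"tz":5.0,"rz":-2.8},{"claw":100,"tx":-50.3,"ty":-35.6,"tz":5.0,"rz":-2.8},{"claw":100,"tx":-50.3,"ty":-35.6,"tz":5.0,"rz":-2.8}]'; python3 - <<'E'
from h import *
o=bot.observe(); R=np.array(o["orientation"]); print(R.round(4).tolist(),o["tcp_pos"])
print(R.T@(np.array([537,43,200])-o["tcp_pos"]), np.degrees(np.arctan2(R[1,1],R[0,1])))
E
```

```text
[[-0.9589, 0.2839, -0.0006], [0.2839, 0.9589, -0.0011], [0.0003, -0.0012, -1.0]] [155.99680251 527.18658905 252.78165628]
[-502.78683138 -356.05352617   53.07806941] 73.50936696621957schema error: expected keys claw, tx, ty, tz, rx, ry, rz
```

All keys are required, so I'll include every one.

```bash
python3 -m creep '[{"claw":100,"tx":-50.3,"ty":-35.6,"tz":5.0,"rx":0,"ry":0,"rz":-2.8},{"claw":100,"tx":-50.3,"ty":-35.6,"tz":5.0,"rx":0,"ry":0,"rz":-2.8},{"claw":100,"tx":-50.3,"ty":-35.6,"tz":5.0,"rx":0,"ry":0,"rz":-2.8},{"claw":100,"tx":-50.3,"ty":-35.6,"tz":5.0,"rx":0,"ry":0,"rz":-2.8},{"claw":100,"tx":-50.3,"ty":-35.6,"tz":5.0,"rx":0,"ry":0,"rz":-2.8}]'; python3 - <<'E'
from h import *
o=bot.observe(); R=np.array(o["orientation"]); print(R.round(4).tolist(),o["tcp_pos"])
print(R.T@(np.array([537,43,200])-o["tcp_pos"]), np.degrees(np.arctan2(R[1,1],R[0,1])))
E
```

```text
clock: 0.72
tcp_pos: [349.6, 280.9, 227.8]
orientation: [[-0.972, 0.236, -0.0], [0.236, 0.972, -0.0], [0.0, -0.0, -1.0]]
ft_force: [0.6, 1.3, 0.1]
grip_width: 85.4
[[-0.9716, 0.2365, -0.0001], [0.2365, 0.9716, -0.0], [0.0001, -0.0, -1.0]] [349.62795235 280.92972172 227.81546337]
[-238.32403112 -186.8731567    27.79597474] 76.3217033933465
```

```bash
python3 -m creep '[{"claw":100,"tx":-23.8,"ty":-18.7,"tz":2.8,"rx":0,"ry":0,"rz":0},{"claw":100,"tx":-23.8,"ty":-18.7,"tz":2.8,"rx":0,"ry":0,"rz":0},{"claw":100,"tx":-23.8,"ty":-18.7,"tz":2.8,"rx":0,"ry":0,"rz":0},{"claw":100,"tx":-23.8,"ty":-18.7,"tz":2.8,"rx":0,"ry":0,"rz":0},{"claw":100,"tx":-23.8,"ty":-18.7,"tz":2.8,"rx":0,"ry":0,"rz":0}]'; python3 - <<'E'
from h import *
o=bot.observe(); print(o["joint_velocities"])
im=bot.read_camera("wrist"); np.save("w1.npy",{k:o[k] for k in("tcp_pos","orientation")},allow_pickle=True)
o=bot.observe(); print(o["tcp_pos"])
cv2.imwrite("pics/w1.png",im[:,:,::-1])
cv2.imwrite("pics/w1b.png",cv2.resize(im[:,:,::-1],None,fx=1.25,fy=1.25,interpolation=cv2.INTER_CUBIC))
E
```

```text
clock: 1.35
tcp_pos: [536.8, 42.5, 199.5]
orientation: [[-0.971, 0.238, -0.001], [0.238, 0.971, 0.0], [0.001, -0.0, -1.0]]
ft_force: [0.3, 1.2, 0.0]
grip_width: 85.8
[-0.59065939  0.40591416 -0.53994715  0.00523626  0.13140263 -0.5944498 ]
[539.99222893  38.09769725 198.57594466]
```

View pics/w1b.png

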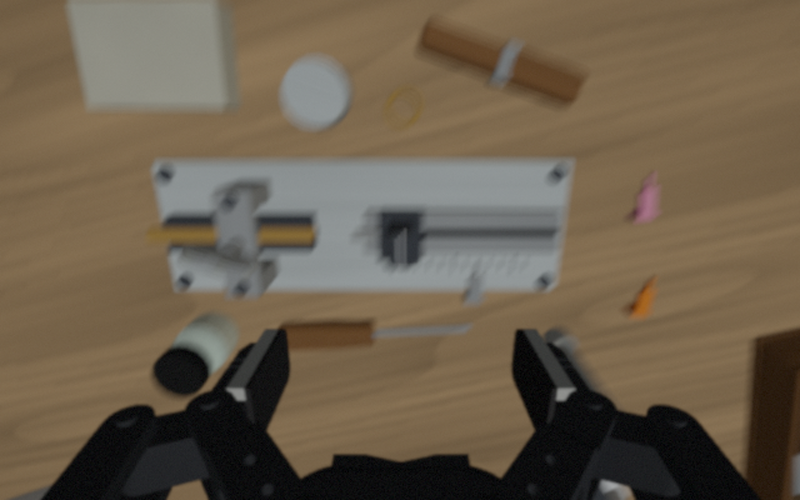

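The motion blurred this picture. The stop line is near (401,247) and the clip tip near (478,268), at 1.25x. I'll let the arm settle and look again, with a crop.

```bash
python3 -m creep '[{"claw":100,"tx":0,"ty":0,"tz":0,"rx":0,"ry":0,"rz":0},{"claw":100,"tx":0,"ty":0,"tz":0,"rx":0,"ry":0,"rz":0}]'; python3 - <<'E'
from h import *
o=bot.observe()
im=bot.read_camera("wrist"); np.save("w2.npy",{k:o[k] for k in("tcp_pos","orientation")},allow_pickle=True)
cv2.imwrite("pics/w2.png",im[:,:,::-1])
cv2.imwrite("pics/w2b.png",cv2.resize(im[110:250,110:470,::-1],(792,308),interpolation=cv2.INTER_CUBIC))
E
```

```text
clock: 1.65
tcp_pos: [535.2, 45.4, 200.0]
orientation: [[-0.972, 0.236, -0.001], [0.236, 0.972, 0.0], [0.001, 0.0, -1.0]]
ft_force: [-0.1, 0.6, 0.4]
grip_width: 85.4
```

View pics/w2b.png

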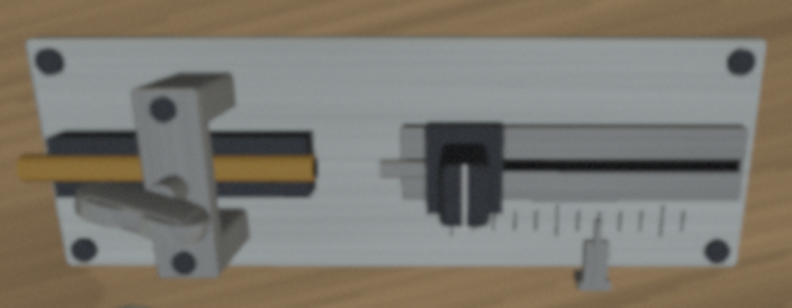

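```bash
python3 - <<'E'
from h import *
D=np.load("w2.npy",allow_pickle=True).item(); W=np.eye(4); W[:3,:3]=D["orientation"]; W[:3,3]=D["tcp_pos"]
T=W@np.array(bot.camera_params("wrist")["T_tool_cam"])
print(D["tcp_pos"],bot.observe()["tcp_pos"])
f=lambda a,z:onz("wrist",(a[0]+.5)/2.2-.5+110,(a[1]+.5)/2.2-.5+110,z,T)
C=np.array([f(a,12) for a in[(738,266),(68,266),(28,39),(766,39)]])
print("sizes",[np.linalg.norm(C[i]-C[(i+1)%4]).round(1) for i in range(4)])
o=C.mean(0); yv=(C[0]+C[3]-C[1]-C[2])[:2]; yv/=np.linalg.norm(yv); xv=np.array([yv[1],-yv[0]])
print("origin",o.round(1),"y",yv.round(4),"yaw deg",np.degrees(np.arctan2(xv[1],xv[0])).round(2))
J=lambda P:(np.round([(P-o)[:2]@xv,(P-o)[:2]@yv],1).tolist(),P.round(1).tolist())
for n,a,z in[("tip",(598,215),18),("line",(464,195),70),("thumb",(143,208),98)]: print(n,J(f(a,z)))
R=W[:3,:3]; print(R.T@(np.append((o[:2]+yv*J(f((464,195),70))[0][1]),62)-np.array(D["tcp_pos"])))
E
```

```text
[535.16443889  45.43609105 199.99999329] [535.14611927  45.63024953 200.20091152]
sizes [np.float64(328.0), np.float64(108.8), np.float64(325.0), np.float64(108.4)]
origin [526.5  16.8  12. ] y [0.2363 0.9717] yaw deg -13.67
tip ([25.7, 92.4], [573.3, 100.6, 18.0])
line ([-0.7, 29.9], [532.9, 46.1, 70.0])
thumb ([-5.0, -80.1], [502.7, -59.8, 98.0])
[1.55719086e+00 5.60307357e-02 1.38001144e+02]
```

The two cameras agree: stop-to-tip is 62.5 mm (wrist) against 62.8 mm (top). I'll descend and grasp the stop with the jaws along jig y.

```bash
python3 -m creep '[{"claw":100,"tx":0.15,"ty":0,"tz":6,"rx":0,"ry":0,"rz":0},{"claw":100,"tx":0.15,"ty":0,"tz":11,"rx":0,"ry":0,"rz":0},{"claw":100,"tx":0.15,"ty":0,"tz":13.6,"rx":0,"ry":0,"rz":0},{"claw":10,"tx":0.15,"ty":0,"tz":13.6,"rx":0,"ry":0,"rz":0},{"claw":10,"tx":0.15,"ty":0,"tz":13.6,"rx":0,"ry":0,"rz":0}]'; python3 -m creep '[{"claw":10,"tx":0,"ty":0,"tz":0,"rx":0,"ry":0,"rz":0},{"claw":10,"tx":0,"ty":0,"tz":0,"rx":0,"ry":0,"rz":0},{"claw":10,"tx":0,"ty":0,"tz":0,"rx":0,"ry":0,"rz":0}]'
```

```text
clock: 2.33
tcp_pos: [534.8, 45.5, 65.5]
orientation: [[-0.972, 0.236, 0.002], [0.236, 0.972, -0.0], [-0.002, 0.0, -1.0]]
ft_force: [-0.9, -0.6, -0.2]
grip_width: 51.5
clock: 2.7
tcp_pos: [534.8, 45.1, 65.3]
orientation: [[-0.972, 0.237, 0.002], [0.237, 0.972, -0.0], [-0.002, 0.0, -1.0]]
ft_force: [-1.0, 1.3, 5.8]
grip_width: 19.3
```

```bash
python3 -m creep '[{"claw":10,"tx":0,"ty":1.5,"tz":0,"rx":0,"ry":0,"rz":0},{"claw":10,"tx":0,"ty":3.5,"tz":0,"rx":0,"ry":0,"rz":0},{"claw":10,"tx":0,"ty":5.2,"tz":0,"rx":0,"ry":0,"rz":0},{"claw":10,"tx":0,"ty":6.26,"tz":0,"rx":0,"ry":0,"rz":0},{"claw":10,"tx":0,"ty":6.26,"tz":0,"rx":0,"ry":0,"rz":0}]';  python3 -m creep '[{"claw":10,"tx":0,"ty":0,"tz":0,"rx":0,"ry":0,"rz":0},{"claw":10,"tx":0,"ty":0,"tz":0,"rx":0,"ry":0,"rz":0},{"claw":10,"tx":0,"ty":0,"tz":0,"rx":0,"ry":0,"rz":0}]'; python3 - <<'E'
from h import *
im=bot.read_camera("wrist")
print(bot.observe()["tcp_pos"])
cv2.imwrite("pics/w3.png",im[:,:,::-1])
t=bot.read_camera("top"); cv2.imwrite("pics/t3.png",t[:,:,::-1])
E
```

```text
clock: 3.32
tcp_pos: [549.8, 106.6, 65.3]
orientation: [[-0.972, 0.236, 0.003], [0.236, 0.972, 0.0], [-0.002, 0.001, -1.0]]
ft_force: [-0.8, 2.5, 6.4]
grip_width: 19.0
clock: 3.7
tcp_pos: [549.7, 106.1, 65.4]
orientation: [[-0.972, 0.237, 0.003], [0.237, 0.972, 0.001], [-0.002, 0.001, -1.0]]
ft_force: [-0.1, 1.7, 5.5]
grip_width: 19.0
[549.71273732 106.09862334  65.35178267]
```

View pics/w3.png

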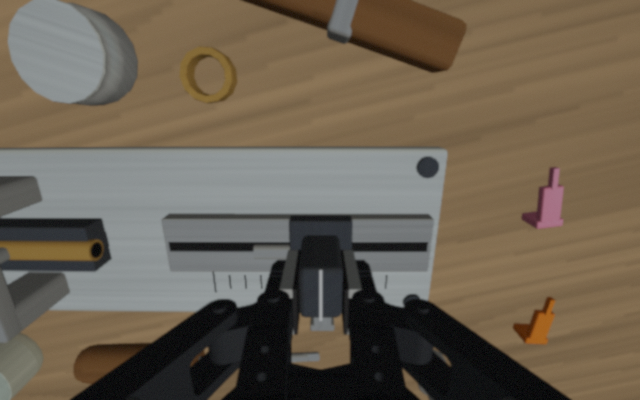

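The wrist view shows the block held with its white line at column ~320.5 and the clip just beyond it at ~(322,325), in line to about 1 mm. I'll release, lift and check.

```bash
python3 -m creep '[{"claw":60,"tx":0,"ty":0,"tz":0,"rx":0,"ry":0,"rz":0},{"claw":60,"tx":0,"ty":0,"tz":0,"rx":0,"ry":0,"rz":0},{"claw":100,"tx":0,"ty":0,"tz":-5,"rx":0,"ry":0,"rz":0},{"claw":100,"tx":0,"ty":0,"tz":-11,"rx":0,"ry":0,"rz":0},{"claw":100,"tx":0,"ty":0,"tz":-13.5,"rx":0,"ry":0,"rz":0}]';  python3 -m creep '[{"claw":100,"tx":0,"ty":0,"tz":0,"rx":0,"ry":0,"rz":0},{"claw":100,"tx":0,"ty":0,"tz":0,"rx":0,"ry":0,"rz":0}]'; python3 - <<'E'
from h import *
o=bot.observe()
im=bot.read_camera("wrist"); np.save("w4.npy",{k:o[k] for k in("tcp_pos","orientation")},allow_pickle=True)
cv2.imwrite("pics/w4.png",im[:,:,::-1])
cv2.imwrite("pics/w4b.png",cv2.resize(im[120:260,250:400,::-1],(600,560),interpolation=cv2.INTER_CUBIC))
E
```

```text
clock: 4.42
tcp_pos: [549.9, 105.8, 202.5]
orientation: [[-0.972, 0.237, 0.005], [0.237, 0.972, -0.0], [-0.005, 0.001, -1.0]]
ft_force: [-0.7, -0.1, -0.7]
grip_width: 86.0
clock: 4.68
tcp_pos: [548.6, 105.7, 197.7]
orientation: [[-0.972, 0.237, -0.002], [0.237, 0.972, -0.0], [0.002, -0.001, -1.0]]
ft_force: [0.3, 0.4, 0.2]
grip_width: 85.3
```

View pics/w4b.png

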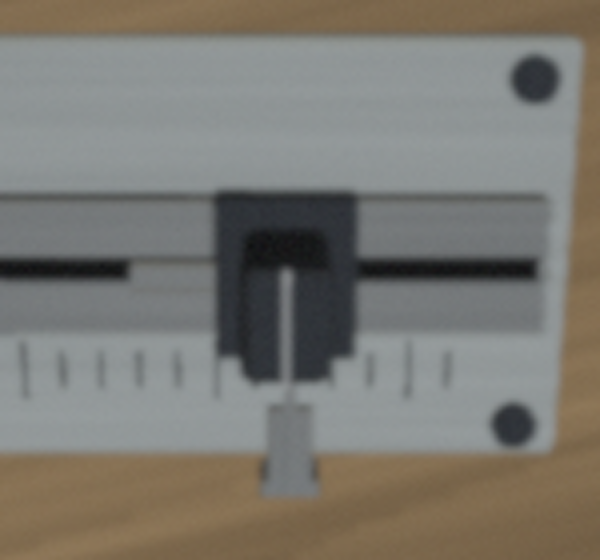

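The line is at about (286.5,323) and the clip finger at (290.5,400), in 4x crop pixels.

```bash
python3 - <<'E'
from h import *
D=np.load("w4.npy",allow_pickle=True).item(); W=np.eye(4); W[:3,:3]=D["orientation"]; W[:3,3]=D["tcp_pos"]
T=W@np.array(bot.camera_params("wrist")["T_tool_cam"])
f=lambda a,z:onz("wrist",(a[0]+.5)/4-.5+250,(a[1]+.5)/4-.5+120,z,T)
yv=np.array([.2363,.9717])
tip=f((290.5,400),18);ln=f((286.5,323),70);print("line-tip y",(ln-tip)[:2]@yv)
# scale marks / centre: midpoints
R=W[:3,:3]; P=np.array([507,-66.5,200]); print(R.T@(P-D["tcp_pos"]))
E
```

```text
line-tip y -1.1908870894534385
[  -0.35428297 -177.20413037   -2.16435886]
```

Line minus tip is −1.2 mm, inside tolerance. Next I move over the screw and rotate the jaws to its thumb piece (tool rz +106.6°, so the seat and back-off turns stay in joint 6's range).

```bash
python3 -m creep '[{"claw":100,"tx":0,"ty":-17.7,"tz":0,"rx":0,"ry":0,"rz":106.6},{"claw":100,"tx":0,"ty":-17.7,"tz":0,"rx":0,"ry":0,"rz":106.6},{"claw":100,"tx":0,"ty":-17.7,"tz":0,"rx":0,"ry":0,"rz":106.6},{"claw":100,"tx":0,"ty":-17.7,"tz":0,"rx":0,"ry":0,"rz":106.6},{"claw":100,"tx":0,"ty":-17.7,"tz":0,"rx":0,"ry":0,"rz":106.6}]'; python3 - <<'E'
from h import *
o=bot.observe(); R=np.array(o["orientation"]); print(R.T@(np.array([507,-66.5,200])-o["tcp_pos"]), np.degrees(np.arctan2(R[1,1],R[0,1])),o["q"])
E
```

```text
clock: 5.35
tcp_pos: [506.7, -66.8, 197.7]
orientation: [[-0.377, 0.926, -0.003], [0.926, 0.377, 0.001], [0.002, -0.002, -1.0]]
ft_force: [0.1, -0.0, -0.7]
grip_width: 85.3
[ 0.20812778  0.38446383 -2.27997996] 22.145350424616442 [-3.63135068e-01  3.63985907e-01  1.49609767e+00  5.38845676e-05
  1.28421100e+00 -7.49657824e-01]
```

```bash
python3 -m creep '[{"claw":100,"tx":0,"ty":0,"tz":0,"rx":0,"ry":0,"rz":52.4},{"claw":100,"tx":0,"ty":0,"tz":0,"rx":0,"ry":0,"rz":52.4},{"claw":100,"tx":0,"ty":0,"tz":0,"rx":0,"ry":0,"rz":52.4},{"claw":100,"tx":0,"ty":0,"tz":0,"rx":0,"ry":0,"rz":52.4},{"claw":100,"tx":0,"ty":0,"tz":0,"rx":0,"ry":0,"rz":52.4}]'; python3 -m creep '[{"claw":100,"tx":0,"ty":0,"tz":0,"rx":0,"ry":0,"rz":0},{"claw":100,"tx":0,"ty":0,"tz":0,"rx":0,"ry":0,"rz":0},{"claw":100,"tx":0,"ty":0,"tz":0,"rx":0,"ry":0,"rz":0}]'; python3 - <<'E'
from h import *
o=bot.observe(); print(o["orientation"])
im=bot.read_camera("wrist"); np.save("w5.npy",{k:o[k] for k in("tcp_pos","orientation")},allow_pickle=True)
cv2.imwrite("pics/w5.png",im[:,:,::-1])
cv2.imwrite("pics/w5b.png",cv2.resize(im[100:300,200:440,::-1],(720,600),interpolation=cv2.INTER_CUBIC))
E
```

```text
clock: 5.98
tcp_pos: [506.9, -66.1, 197.7]
orientation: [[0.502, 0.865, -0.003], [0.865, -0.502, 0.001], [-0.001, -0.003, -1.0]]
ft_force: [-0.6, -0.5, -0.6]
grip_width: 85.4
clock: 6.35
tcp_pos: [507.2, -66.1, 198.8]
orientation: [[0.495, 0.869, -0.001], [0.869, -0.495, 0.0], [-0.0, -0.001, -1.0]]
ft_force: [0.5, -0.2, -0.0]
grip_width: 85.7
[[ 4.95467462e-01  8.68626333e-01 -5.36110910e-04]
 [ 8.68626492e-01 -4.95467441e-01  1.80223723e-04]
 [-1.09078430e-04 -5.54975130e-04 -9.99999840e-01]]
```

View pics/w5b.png

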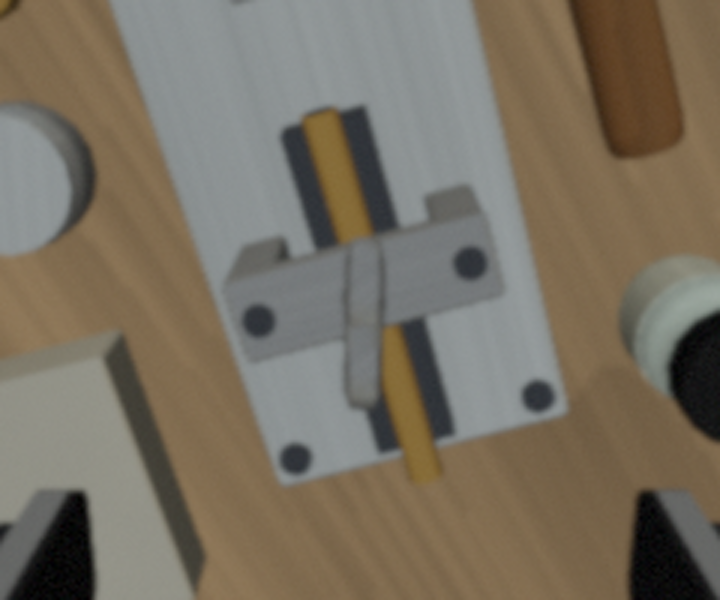

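The thumb piece lies nearly along the image columns, from about (366,242) to (361,402). The bridge screws are at (259,321) and (470,263).

```bash
python3 - <<'E'
from h import *
D=np.load("w5.npy",allow_pickle=True).item(); W=np.eye(4); R=np.array(D["orientation"]);W[:3,:3]=R; W[:3,3]=D["tcp_pos"]
T=W@np.array(bot.camera_params("wrist")["T_tool_cam"])
f=lambda a,z:onz("wrist",(a[0]+.5)/3-.5+200,(a[1]+.5)/3-.5+100,z,T)
a,b=f((366,242),98),f((361,402),98); d=a-b
print("thumb",a.round(1),b.round(1),"mid",((a+b)/2).round(1),"len",np.linalg.norm(d),"deg",np.degrees(np.arctan2(d[1],d[0])))
p,q=f((259,321),59),f((470,263),59); print("bridge",((p+q)/2).round(1),np.linalg.norm(p-q),np.degrees(np.arctan2(*(q-p)[1::-1])))
x=R[:,0]; print("toolx deg",np.degrees(np.arctan2(x[1],x[0])))
for c in((a+b)/2,(p+q)/2): print(R.T@(np.append(c[:2],90)-D["tcp_pos"]))
E
```

```text
thumb [519.6 -45.3  98. ] [497.5 -81.4  98. ] mid [508.5 -63.3  98. ] len 42.36329596118774 deg 58.645449343348126
bridge [506.6 -66.8  59. ] 63.749469538150876 -13.599984417173369
toolx deg 60.29941977842988
[  3.09143195  -0.16069787 108.78347905]
[ -0.8904877   -0.13234726 108.78389766]
```

```bash
python3 -m creep '[{"claw":100,"tx":0.08,"ty":0,"tz":5,"rx":0,"ry":0,"rz":1.5},{"claw":100,"tx":0.08,"ty":0,"tz":9,"rx":0,"ry":0,"rz":1.5},{"claw":100,"tx":0.08,"ty":0,"tz":10.9,"rx":0,"ry":0,"rz":1.5},{"claw":0,"tx":0.08,"ty":0,"tz":10.9,"rx":0,"ry":0,"rz":1.5},{"claw":0,"tx":0.08,"ty":0,"tz":10.9,"rx":0,"ry":0,"rz":1.5}]'; python3 -m creep '[{"claw":0,"tx":0,"ty":0,"tz":0,"rx":0,"ry":0,"rz":0},{"claw":0,"tx":0,"ty":0,"tz":0,"rx":0,"ry":0,"rz":0},{"claw":0,"tx":0,"ty":0,"tz":0,"rx":0,"ry":0,"rz":0},{"claw":0,"tx":0,"ty":0,"tz":0,"rx":0,"ry":0,"rz":0}]'; python3 -c "
from h import *
o=bot.observe();R=np.array(o['orientation']);print(o['wrist_torque'],np.degrees(np.arctan2(R[1,0],R[0,0])))"
```

```text
clock: 7.02
tcp_pos: [508.2, -65.6, 91.0]
orientation: [[0.519, 0.855, 0.001], [0.855, -0.519, -0.001], [0.0, 0.002, -1.0]]
ft_force: [-0.5, 1.4, -0.5]
grip_width: 51.5
clock: 7.52
tcp_pos: [508.0, -65.6, 90.8]
orientation: [[0.519, 0.854, 0.001], [0.854, -0.519, -0.001], [0.0, 0.001, -1.0]]
ft_force: [-0.8, -0.3, 6.3]
grip_width: 9.3
[0.08951229 0.12476279 0.03397682] 58.70277031241342
```

The thumb piece is gripped at 9.3 mm. Now clockwise: 50° first, then careful steps while watching the torque.

```bash
cat > s.py <<'E'
from h import *
o=bot.observe();R=np.array(o['orientation']);print('tz',o['wrist_torque'].round(3) if hasattr(o['wrist_torque'],'round') else o['wrist_torque'],'screw',np.degrees(np.arctan2(R[1,0],R[0,0]))+13.65,'q6',o['q'][5],o['grip_width'])
E
python3 -m creep '[{"claw":0,"tx":0,"ty":0,"tz":0,"rx":0,"ry":0,"rz":10},{"claw":0,"tx":0,"ty":0,"tz":0,"rx":0,"ry":0,"rz":20},{"claw":0,"tx":0,"ty":0,"tz":0,"rx":0,"ry":0,"rz":30},{"claw":0,"tx":0,"ty":0,"tz":0,"rx":0,"ry":0,"rz":40},{"claw":0,"tx":0,"ty":0,"tz":0,"rx":0,"ry":0,"rz":50}]'; python3 s.py
python3 -m creep '[{"claw":0,"tx":0,"ty":0,"tz":0,"rx":0,"ry":0,"rz":6},{"claw":0,"tx":0,"ty":0,"tz":0,"rx":0,"ry":0,"rz":12},{"claw":0,"tx":0,"ty":0,"tz":0,"rx":0,"ry":0,"rz":18},{"claw":0,"tx":0,"ty":0,"tz":0,"rx":0,"ry":0,"rz":18},{"claw":0,"tx":0,"ty":0,"tz":0,"rx":0,"ry":0,"rz":18}]'; python3 s.py
```

```text
clock: 8.15
tcp_pos: [508.6, -66.4, 90.8]
orientation: [[0.989, 0.146, 0.003], [0.146, -0.989, -0.002], [0.002, 0.003, -1.0]]
ft_force: [1.2, -4.5, 2.3]
grip_width: 9.0
tz [-0.806 -0.138  0.129] screw 22.033647908513462 q6 1.0647783403348463 8.99094374976529
clock: 8.78
tcp_pos: [508.5, -66.8, 90.8]
orientation: [[0.987, -0.162, 0.003], [-0.162, -0.987, -0.003], [0.003, 0.002, -1.0]]
ft_force: [1.8, -6.5, 3.5]
grip_width: 9.1
tz [-1.129 -0.086 -0.088] screw 4.341745715883794 q6 1.3734088511784381 9.053067308853251
```

```bash

python3 -m creep '[{"claw":0,"tx":0,"ty":0,"tz":0,"rx":0,"ry":0,"rz":2.5},{"claw":0,"tx":0,"ty":0,"tz":0,"rx":0,"ry":0,"rz":2.5}]'; python3 s.py
python3 -m creep '[{"claw":0,"tx":0,"ty":0,"tz":0,"rx":0,"ry":0,"rz":2.5},{"claw":0,"tx":0,"ty":0,"tz":0,"rx":0,"ry":0,"rz":2.5}]'; python3 s.py
```

```text
clock: 9.02
tcp_pos: [508.6, -66.9, 90.8]
orientation: [[0.979, -0.205, 0.003], [-0.205, -0.979, -0.003], [0.003, 0.002, -1.0]]
ft_force: [-0.1, -7.1, 3.0]
grip_width: 9.3
tz [-1.216 -0.057 -0.015] screw 1.817456639234658 q6 1.4174791863743348 9.288182085368708
clock: 9.28
tcp_pos: [508.5, -66.9, 90.8]
orientation: [[0.969, -0.247, 0.003], [-0.247, -0.969, -0.003], [0.003, 0.002, -1.0]]
ft_force: [0.8, -6.4, 3.5]
grip_width: 9.1
tz [-1.134 -0.051  0.216] screw -0.6378021562603688 q6 1.4605545162252163 9.051069119129176
```

Torque is starting to rise. A few more degrees will confirm the hard stop.

```bash

python3 -m creep '[{"claw":0,"tx":0,"ty":0,"tz":0,"rx":0,"ry":0,"rz":2},{"claw":0,"tx":0,"ty":0,"tz":0,"rx":0,"ry":0,"rz":2}]'; python3 s.py
python3 -m creep '[{"claw":0,"tx":0,"ty":0,"tz":0,"rx":0,"ry":0,"rz":2},{"claw":0,"tx":0,"ty":0,"tz":0,"rx":0,"ry":0,"rz":2}]'; python3 s.py
```

```text
clock: 9.52
tcp_pos: [508.5, -66.9, 90.8]
orientation: [[0.96, -0.279, 0.002], [-0.279, -0.96, -0.004], [0.003, 0.003, -1.0]]
ft_force: [1.2, -6.0, 3.5]
grip_width: 8.8
tz [-1.088  0.007  0.982] screw -2.5252229353842335 q6 1.4941208842465257 8.834302956434694
clock: 9.78
tcp_pos: [508.5, -66.9, 90.9]
orientation: [[0.951, -0.31, 0.002], [-0.31, -0.951, -0.004], [0.004, 0.003, -1.0]]
ft_force: [0.9, -7.2, 4.3]
grip_width: 8.9
tz [-1.107 -0.057  1.678] screw -4.434449980196982 q6 1.5279623172727579 8.944840153024385
```

The hard stop is clear: torque rises to 1.7 N·m at about 0.4 N·m per degree, with contact near −0.3°. Backing off 94° takes the screw to 90° from the seat.

```bash

python3 -m creep '[{"claw":0,"tx":0,"ty":0,"tz":0,"rx":0,"ry":0,"rz":-10},{"claw":0,"tx":0,"ty":0,"tz":0,"rx":0,"ry":0,"rz":-20},{"claw":0,"tx":0,"ty":0,"tz":0,"rx":0,"ry":0,"rz":-30},{"claw":0,"tx":0,"ty":0,"tz":0,"rx":0,"ry":0,"rz":-40},{"claw":0,"tx":0,"ty":0,"tz":0,"rx":0,"ry":0,"rz":-50}]'; python3 s.py
python3 -m creep '[{"claw":0,"tx":0,"ty":0,"tz":0,"rx":0,"ry":0,"rz":-10},{"claw":0,"tx":0,"ty":0,"tz":0,"rx":0,"ry":0,"rz":-20},{"claw":0,"tx":0,"ty":0,"tz":0,"rx":0,"ry":0,"rz":-30},{"claw":0,"tx":0,"ty":0,"tz":0,"rx":0,"ry":0,"rz":-38},{"claw":0,"tx":0,"ty":0,"tz":0,"rx":0,"ry":0,"rz":-44}]'; 
python3 -m creep '[{"claw":0,"tx":0,"ty":0,"tz":0,"rx":0,"ry":0,"rz":0},{"claw":0,"tx":0,"ty":0,"tz":0,"rx":0,"ry":0,"rz":0},{"claw":0,"tx":0,"ty":0,"tz":0,"rx":0,"ry":0,"rz":0}]'; python3 s.py
```

```text
clock: 10.4
tcp_pos: [508.4, -66.0, 90.8]
orientation: [[0.848, 0.53, 0.002], [0.53, -0.848, -0.001], [0.001, 0.002, -1.0]]
ft_force: [-0.2, -0.2, 4.8]
grip_width: 9.0
tz [-0.161 -0.084 -0.075] screw 45.663398000084804 q6 0.6520677090842555 9.004652140459518
clock: 11.02
tcp_pos: [507.6, -65.4, 90.7]
orientation: [[0.243, 0.97, 0.0], [0.97, -0.243, -0.0], [-0.0, 0.0, -1.0]]
ft_force: [-3.3, 1.3, 8.0]
grip_width: 8.9
clock: 11.4
tcp_pos: [507.7, -65.4, 90.7]
orientation: [[0.247, 0.969, 0.0], [0.969, -0.247, -0.0], [-0.0, 0.0, -1.0]]
ft_force: [-2.3, 1.5, 7.2]
grip_width: 9.0
tz [0.153 0.375 0.07 ] screw 89.3635375559731 q6 -0.11034295203584993 9.020732365348163
```

```bash
python3 - <<'E'
from h import *
im=bot.read_camera("wrist")[:,:,::-1]; t=bot.read_camera("top")[135:315,190:450,::-1]
cv2.imwrite("pics/t6.png",cv2.resize(t,None,fx=3,fy=3,interpolation=cv2.INTER_CUBIC)); cv2.imwrite("pics/w6.png",im)
print(bot.observe()["joint_velocities"])
E
```

```text
[ 1.34933452e-03  1.37507027e-03  1.79130682e-03 -5.57592612e-04
  2.37164500e-04  4.38084095e-05]
```

View pics/w6.png

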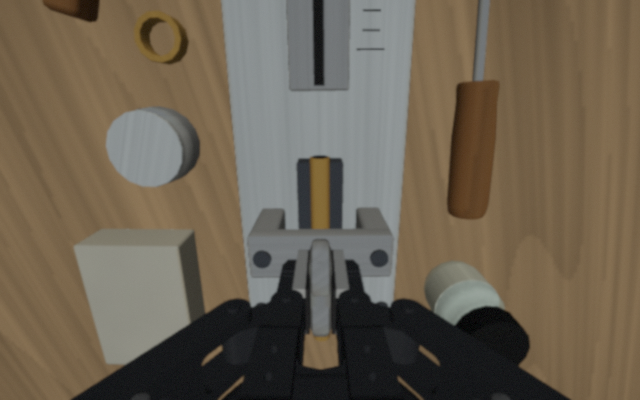

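View pics/t6.png

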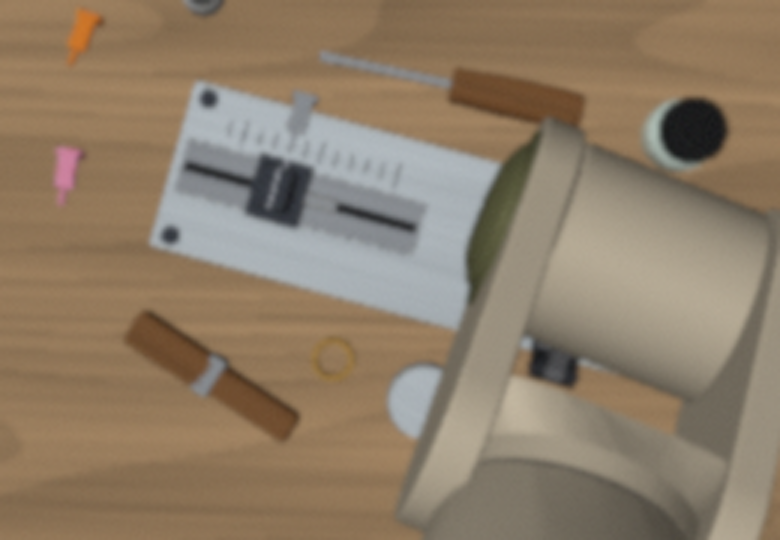

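In the wrist view the thumb piece (column ~320) is parallel to the tube, a quarter turn back, and still gripped. In the top crop the stop line is at about (276,187), the clip tip at about (296,131), and the bench items are in place. I'll do one numeric check and hand in.

```bash
python3 - <<'E'
from h import *
f=lambda a,z:onz("top",(a[0]+.5)/3-.5+190,(a[1]+.5)/3-.5+135,z)
d=(f((276,187),70)-f((297,131),18))[:2]@np.array([.2363,.9717]); print("line-tip",d)
if abs(d)<3.3: print(bot.finish_job())
E
```

```text
line-tip -0.9472868364230411
the job is handed in; nothing more can be done
None
```

The jig is set up and the job is handed in at about 11.5 s of the 53 s allowed; no verdict was reported.

- **Stop block:** I gripped it and slid it 62.8 mm along its track to the steel index clip, leaving the orange and pink look-alikes alone. After release, the white line measured −1.2 mm from the clip tip by the wrist camera. The top camera gave −0.9 mm at the end. The limit is ±4 mm.
- **Thumbscrew:** I turned it clockwise to the hard stop, where the wrist torque rose to 1.7 N·m with contact at about −0.3°. I then backed it off to 89.4° by the tool angle, which is about 90° from the seat and within the ±14° allowed. In the last wrist picture the thumb piece is parallel to the tube.
- **Final state:** The arm was at rest, with the fingers still closed on the thumb piece at 9.0 mm opening. I did not measure the finger contact force directly.
- **Other things on the bench:** None of those in view looked disturbed in the last pictures. The mandrel was only partly in view, and I checked the others by eye, not by measurement.

**Disagreements in the checks:**
- The screw axis from the thumb piece and from the bridge screws differed by about 4 mm along the thumb piece, so I took a point in between. That left about 7 N of side force at the seat and about 3 N at the end.
- Plate sizes measured up to about 3% under the stated dimensions.

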